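# Lift a red date with the tongs and hold it over the scale

## Robot

A 6-joint arm with a two-finger parallel gripper is mounted at the origin on the work surface. World frame = base frame: x ahead of the robot, y to its left, z up, the work surface at z = 0. Lengths are in m, angles in rad, forces in N, time in s.
With the tool pointing down it reaches from about 0.3 to 0.875 m from the base axis. Payload 6.4 kg.
Tool frame: the origin (TCP) lies midway between the tips of the shut fingers; the grasp point (between the pads) lies 19 mm behind it; x points along the fingers, z is the direction in which the jaws open and shut, and the axes are right-handed (so a half turn about x gives the same grasp; the last joint's range is limited). The gripper opens to 85 mm and grips with 20 to 120 N. Pads are 22 mm wide; open, the fingers measure 114 mm over their backs; the gripper's body (76 mm by 85 mm) begins 54 mm behind the grasp point. The pads swing forward as they close: fully open they stand 13 mm farther back than shut.
Start: joints at [-1.352, 0.181, 1.607, -0, 1.354, -0.206], TCP at [0.237, -0.524, 0.202] pointing down, gripper open.
Joint ranges: [-2.99, 2.99], [-0.89, 2.07], [0.3, 2.58], [-1.14, 4.28], [0, 2.63], [-3.12, 3.12]. Speed limits (rad/s): [2.57, 2.57, 3.01, 3.14, 3.14, 3.14].

## Interface

Orientations are given as a unit quaternion [x, y, z, w].
In Python, from rig import arm, eyes, ticket gives the robot as it stands.
- The arm moves only by the tool play_rows, never from a script. Its argument "series" is one flat list of numbers, 7 for each row, row after row: the opening, from 0 (shut) to 1 (fully open), then the shift along the tool's x, y, z in m, then the turn, a rotation vector about the tool's x, y, z in rad. A call has 1 to 8 rows; each row shifts and turns the pose as measured when the row begins, along the tool's axes as they then stand; what a row does not reach is not made up. A row lasts 1/12 s, in which the tool goes at most 41.7 mm and 7.16 degrees, less where a joint would pass 70% of its speed; a pose out of reach is approached as far as the arm can. A call is refused whole if a number of a shift passes 0.0417 or a number of a turn 0.125, either way. A call with a gripper value outside its range is refused whole. The fingers move at their own pace and stop on an object; "squeeze" is the grip in N (left out, the last holds). Time passes only in rows, so rows that do not move let the fingers close. It gives the time, the measured TCP pose, the force and the opening at its end, in the units of the state.
- arm.get_obs(): the state, without advancing time (a new reading comes with each control period).
- eyes.read_camera(name): name is "side" or "top"; returns a dict with "pixels" (384x512x3 uint8, red, green, blue), "z_map" (384x512 float32, m along the optical axis (not along the pixel's ray), 0 where there is no reading), "fx", "fy", "cx", "cy" (pixels), "k1" (the pictures are not rectified: a ray, as slopes to the right and down, at radius r is drawn at 1 + k1 r^2 times it, then the intrinsics apply), "pose" (4x4, takes a point from camera to world coordinates). Camera axes: x right, y down, z forward; pixel columns grow to the right and rows downward; lengths in m; the calibration is good to about 2 mm. A picture is of the moment at which its call begins.
- ticket.close_job(): hands the job in, once; it reports no verdict.
The state is a dict: "t": time; "joint_pos": joint angles; "joint_vel": joint speeds; "joint_efforts": joint torques, N m; "tcp_pos": TCP position; "orientation": TCP orientation; "force": force on the tool from outside, world axes, zero at the start; "wrist_torque": the same for the moment, N m; "finger_gap": finger opening in m.
Only numpy, scipy, OpenCV 4.12 (cv2) and the standard library are available. Lean on these libraries where they do the work, as an engineer would, in place of code of your own. Each camera call takes 0.05 s, during which the arm holds its last target.

## Task

In this herb shop, dried goods are not touched by hand: take the tongs off their rest, close them on the dark red date in the wooden tray, and hold it with the tongs over the middle of the small scale's round steel dish, at least 6 cm above the dish and touching nothing else. Finish while still holding it there: do not put it down or let go. Do not touch the date with the fingers, leave the walnut and the mandarin where they are in the tray, and do not disturb the other goods on the counter.

Things in the scene. Friction and masses are not known exactly. Their poses are not given: they have to be found in the camera images.
- tongs: Steel serving tongs, 206 mm long, 95 g, lying level on the rest, arms side by side. Origin: midway between the two blue sleeves (grip there, near the balance point), at arm mid-height; x runs to the jaws, y to the left arm, z up. Sleeves 44 mm long, 16 mm high, 58 mm over their outsides when open. Arms are strips 14 mm high, hinged at x -80 mm, bending down from x 60 to 82 mm.
- jaws (a point): Point midway between the two jaws, at x = 95 mm, z = -22 mm in the tongs' frame. Each jaw is a flat steel pad 26 mm long, 16 mm high, 5 mm thick. The gap between them is 63 mm when open and 28 mm when the sleeves measure 42 mm over their outsides (arms then parallel): about 2.2 mm of gap for each mm at the sleeves.
- tongs_left (a joint): How far each arm has closed, rad (both move together): 0 open, 0.1 parallel (jaw gap 28 mm), 0.145 stop (gap 12 mm). The arms spring open: about 4 N on the sleeves starts them closing, 8 N brings the jaws to 28 mm, more grips. To carry the tongs open, squeeze the sleeves to about 52 mm (jaws then 50 mm apart).
- rest: White ceramic tongs rest, fixed. Origin: centre of its underside; x runs along the tongs. Two cross bars at x = -45 and 45 mm, 8 mm thick, 84 mm long (y), tops at z = 45 mm, end lips up to 53 mm, carry the arms. Between them is only a base plate 8 mm high, so fingers can reach down beside the sleeves. The tongs' origin lies 52 mm above the counter.
- tray: Light wooden sorting tray, fixed, 100 mm (x) by 260 mm (y). Origin: centre of its underside; floor at z = 8 mm, rim 5 mm wide and 14 mm high. Walnut, date and mandarin stand in a row along its y, about 85 mm apart, in any order.
- date: Dark red dried date standing on its flat end: round, 28 mm across at its widest (14 to 20 mm above its underside), 34 mm high, 18 g, firm. Origin: centre of its underside; z is its upright axis. To be lifted.
- walnut: Tan walnut, 34 mm across, 34 mm high. Origin: centre of its underside. Not to be moved.
- mandarin: Orange dried mandarin, flattened, 42 mm across, 26 mm high. Origin: centre of its underside. Not to be moved.
- scale: Small white digital scale, fixed, 150 mm (x) by 135 mm (y), body 30 mm high, with a round steel dish on top, 130 mm across at its rim; the rim is 56 mm above the counter. Origin: centre of its underside. It and the tongs rest may swap sides.
- dish (a point): Centre of the inner floor of the scale's dish, 43 mm above the counter.
- jar_a: Amber jar with red lid, 72 mm across, 110 mm high, loose bystander. Origin: centre of its underside.
- jar_b: Clear jar with yellow lid, 66 mm across, 100 mm high, loose bystander. Origin: centre of its underside.
- tin: Red tin, 70 mm across, 90 mm high, loose bystander. Origin: centre of its underside.
- mortar: Brass mortar, 90 mm across, 75 mm high, loose bystander. Origin: centre of its underside.

How it is judged:
By the outcome, as a careful person would: the job done as asked, in the order asked, and still so for the second after the job is handed in, while the arm keeps its last pose, push and grip.
It also fails if it takes over 48 s, if anything falls off the work surface, if the arm or the gripper's body presses on something with over 40 N, if the wrist force passes 120 N, or if a joint passes its speed limit or range.

## Working session

There is one attempt and no reset: what is moved stays moved. The work goes in short steps, Python scripts to look and compute and a tool call to move; the robot and the scene stay as the last step left them, time stands still between calls to the robot, and variables do not carry over. Pictures are saved under pics/ and viewed, and the job is handed in when it is done.

Besides the shell and the picture viewer there is one more tool, called after "Call:" by a JSON object that holds its "method" and its "body". play_rows: Moves the arm, as the interface text tells. Its arguments: {"type":"object","properties":{"series":{"type":"array","items":{"type":"number"}},"squeeze":{"type":"number"}},"required":["series"]}

```bash
ls; mkdir -p pics; python3 - <<'E'
from rig import arm, eyes, ticket
import cv2
print(arm.get_obs())
for n in("top","side"):
    c=eyes.read_camera(n); cv2.imwrite(f"pics/{n}0.png",c["pixels"][:,:,::-1])
    print({k:c[k] for k in c if k not in("pixels","z_map")})
E
```

```text
pics
{'t': 0.0, 'joint_pos': array([-1.35229206e+00,  1.81558877e-01,  1.60800686e+00, -4.97761118e-06,
        1.35380252e+00, -2.06294690e-01]), 'joint_vel': array([-0.00028155,  0.00013619,  0.000388  ,  0.00040262, -0.00069388,
        0.00067711]), 'joint_efforts': array([ 2.04723538e-04, -4.44870400e+01, -3.51337695e+01, -2.09088075e-04,
        8.88305018e-03,  2.09255921e-05]), 'tcp_pos': array([ 0.23686214, -0.52328306,  0.20097473]), 'orientation': array([ 0.38380041,  0.59461477, -0.38292049,  0.59371914]), 'force': array([ 0.35462565, -0.24242857, -0.9493676 ]), 'wrist_torque': array([-0.01324339, -0.03369432, -0.01728734]), 'finger_gap': 0.08539068215868467}
{'fx': 376.0323651811013, 'fy': 376.0323651811013, 'cx': 254.56795012520456, 'cy': 191.3080282597117, 'k1': -0.035351884494905166, 'pose': array([[ 0.01491841, -0.98972795,  0.14218307,  0.44389316],
       [-0.99986677, -0.0138245 ,  0.0086785 , -0.00659238],
       [-0.00662374, -0.1422936 , -0.98980233,  1.08569998],
       [ 0.        ,  0.        ,  0.        ,  1.        ]])}
{'fx': 360.14952800567926, 'fy': 360.14952800567926, 'cx': 260.7573346493073, 'cy': 198.40455074754075, 'k1': 0.014777693053028847, 'pose': array([[-0.98164892, -0.12499196,  0.14402225,  0.46645668],
       [-0.19068703,  0.65116181, -0.73459292,  0.71922153],
       [-0.00196358, -0.74857552, -0.66304663,  0.71853247],
       [ 0.        ,  0.        ,  0.        ,  1.        ]])}
```

View pics/top0.png

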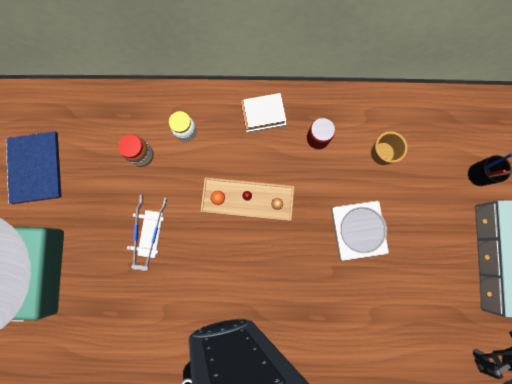

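View pics/side0.png

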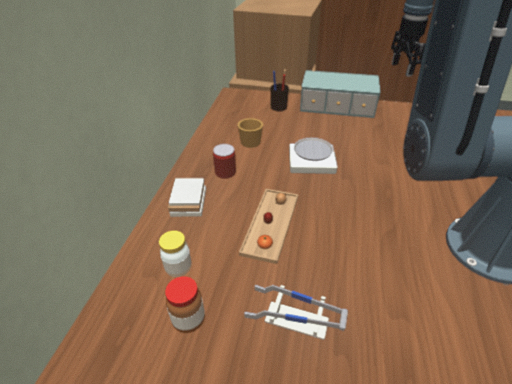

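The top view shows the tongs at about (148,235) with jaws pointing up (+x), the date at (247,195) between the mandarin (218,198) and walnut (277,203), and the scale dish at (362,230). Next I'll measure them.

```bash
cat > h.py <<'E'
import numpy as np, cv2
def rays(c,uv):
    uv=np.atleast_2d(np.asarray(uv,float))
    K=np.array([[c["fx"],0,c["cx"]],[0,c["fy"],c["cy"]],[0,0,1]])
    s=cv2.undistortPoints(uv[:,None],K,np.array([c["k1"],0,0,0,0.]))[:,0]
    return np.c_[s,np.ones(len(s))]
def onplane(c,uv,z):
    d=rays(c,uv)@c["pose"][:3,:3].T; o=c["pose"][:3,3]
    return o+d*((z-o[2])/d[:,2])[:,None]
def cloud(c,mask):
    v,u=np.nonzero(mask&(c["z_map"]>0)); r=rays(c,np.c_[u,v])*c["z_map"][v,u][:,None]
    return r@c["pose"][:3,:3].T+c["pose"][:3,3],np.c_[u,v]
def tri(cs,uvs):
    A=np.zeros((3,3));b=np.zeros(3)
    for c,uv in zip(cs,uvs):
        d=c["pose"][:3,:3]@rays(c,uv)[0]; d/=np.linalg.norm(d);P=np.eye(3)-np.outer(d,d);A+=P;b+=P@c["pose"][:3,3]
    return np.linalg.solve(A,b)
def blobs(m,amin=8):
    n,l,s,ct=cv2.connectedComponentsWithStats(m.astype(np.uint8),connectivity=8)
    return [(s[i,4],ct[i],l==i) for i in range(1,n) if s[i,4]>=amin]
E
python3 - <<'E'
from rig import eyes
from h import *
for n in("top","side"):
    c=eyes.read_camera(n); hsv=cv2.cvtColor(c["pixels"],cv2.COLOR_RGB2HSV); H,S,V=[hsv[...,i].astype(int) for i in range(3)]
    R,G,B=[c["pixels"][...,i].astype(int) for i in range(3)]
    print(n)
    for nm,m in dict(blue=(H>105)&(H<125)&(S>150)&(V>80),
        dred=((H<8)|(H>170))&(S>150)&(V<140)&(V>15), orange=(R>180)&(G<130)&(B<70)&(H<12)&(S>170)).items():
        for a,ct,mm in blobs(m):
            p,_=cloud(c,mm); print(nm,a,ct.round(1),np.median(p,0).round(3) if len(p) else None, p.min(0).round(3),p.max(0).round(3))
    for ext,(x0,x1,y0,y1) in {"top":dict(t=(115,185,185,280),y=(195,300,170,225),s=(325,395,195,265)),"side":dict(t=(235,360,275,345),y=(235,305,180,265),s=(280,345,130,180))}[n].items():
        cv2.imwrite(f"pics/{n}_{ext}.png",cv2.resize(c["pixels"][y0:y1,x0:x1,::-1],None,fx=6 if n=="top" else 5,fy=6 if n=="top" else 5,interpolation=cv2.INTER_CUBIC))
E
```

```text
top
blue 32 [135.7 231.8] [0.476 0.325 0.06 ] [0.455 0.323 0.055] [0.493 0.328 0.063]
blue 17 [154.4 234.4] [0.47  0.274 0.06 ] [0.451 0.269 0.053] [0.486 0.277 0.062]
dred 207 [315.7 141.1] [ 0.734 -0.165  0.055] [ 0.727 -0.208  0.011] [ 0.775 -0.147  0.086]
dred 33 [136.8 152.7] [0.684 0.318 0.1  ] [0.673 0.311 0.087] [0.713 0.355 0.109]
dred 63 [496.1 172.1] [ 0.644 -0.637  0.105] [ 0.637 -0.694  0.008] [ 0.666 -0.63   0.153]
dred 43 [246.6 195.4] [0.581 0.024 0.038] [0.573 0.013 0.031] [0.595 0.035 0.044]
orange 23 [138.4 143.4] [0.711 0.314 0.11 ] [0.68  0.31  0.107] [0.733 0.329 0.113]
orange 105 [217.1 197.2] [0.577 0.108 0.031] [0.561 0.091 0.024] [0.596 0.126 0.037]
side
blue 24 [301. 295.] [0.468 0.276 0.061] [0.448 0.272 0.059] [0.485 0.281 0.062]
blue 26 [295.9 316.8] [0.473 0.329 0.061] [0.453 0.327 0.059] [0.49  0.331 0.063]
dred 26 [282.8  83.3] [ 0.642 -0.635  0.114] [ 0.638 -0.686  0.071] [ 0.646 -0.629  0.148]
dred 260 [224.6 164.6] [ 0.751 -0.152  0.052] [ 0.727 -0.19   0.006] [ 0.79  -0.143  0.084]
dred 46 [267.8 217.2] [0.581 0.034 0.035] [0.573 0.021 0.026] [0.593 0.04  0.043]
dred 104 [184.2 301.5] [0.686 0.366 0.103] [0.671 0.332 0.096] [0.723 0.373 0.11 ]
orange 78 [264.5 240.3] [0.574 0.113 0.032] [0.56  0.097 0.026] [0.592 0.127 0.037]
orange 648 [180.6 289.3] [0.703 0.342 0.111] [ 0.672  0.242 -0.001] [0.733 0.372 0.114]
```

View pics/top_t.png

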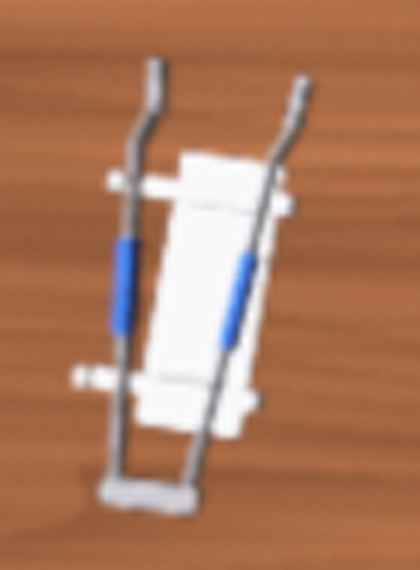

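View pics/side_t.png

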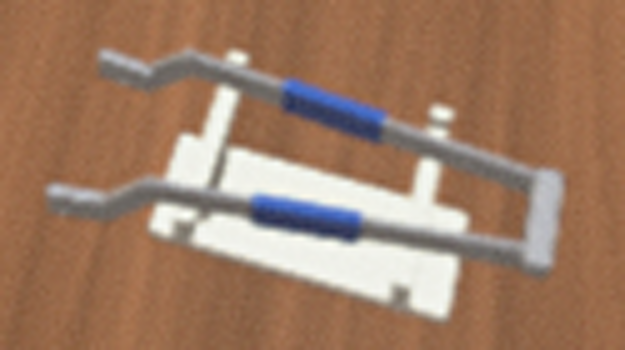

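View pics/top_y.png

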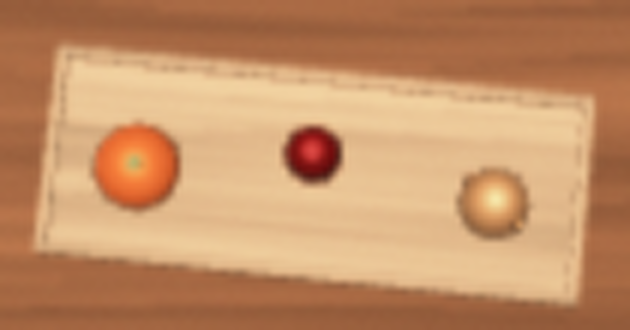

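View pics/side_y.png

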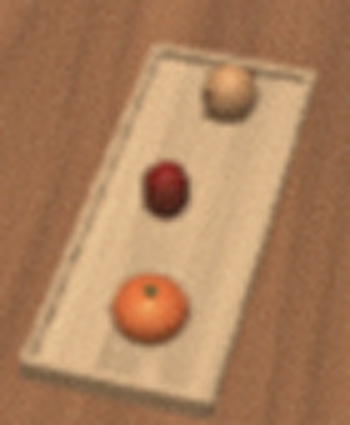

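```bash
python3 - <<'E'
from rig import eyes,arm
from h import *
from scipy.spatial.transform import Rotation as Ro
t=eyes.read_camera("top"); s=eyes.read_camera("side")
T=lambda x,y:(115+x/6-.42,185+y/6-.42); S=lambda x,y:(235+x/5-.4,275+y/5-.4)
# sleeve tops
for nm,uv in dict(L=(135.7,231.8),R=(154.4,234.4)).items(): print(nm,onplane(t,[uv],.060)[0].round(4))
for nm,uv in dict(L=(295.9,316.8),R=(301,295)).items(): print(nm,"side",onplane(s,[uv],.058)[0].round(4))
print("tri",tri([t,s],[(135.7,231.8),(295.9,316.8)]).round(4),tri([t,s],[(154.4,234.4),(301,295)]).round(4))
print("hinge",onplane(t,[T(105,492),T(193,500)],.059).round(4), "side",onplane(s,[S(545,180),S(537,258)],.059).round(4))
print("tips",onplane(t,[T(155,65),T(303,82)],.038).round(4),"side",onplane(s,[S(105,60),S(55,195)],.038).round(4))
Y=lambda x,y:(195+x/6-.42,170+y/6-.42)
print("tray",onplane(t,[Y(62,48),Y(592,97),Y(577,302),Y(37,252)],.014).round(4))
YS=lambda x,y:(235+x/5-.4,180+y/5-.4)
print("date tri",tri([t,s],[(246.6,195.4),(267.8,217.2)]).round(4),onplane(t,[(246.6,195.4)],.03).round(4),onplane(s,[(267.8,217.2)],.03).round(4))
print("mand",tri([t,s],[Y(136,166),YS(150,308)]).round(4),"wal",tri([t,s],[Y(494,203),YS(230,93)]).round(4))
# dish
for c,n,(x0,x1,y0,y1) in ((t,"top",(330,395,200,265)),(s,"side",(285,345,130,180))):
    m=np.zeros(c["z_map"].shape,bool);m[y0:y1,x0:x1]=1
    p,uv=cloud(c,m)
    R=p[(p[:,2]>.0505)&(p[:,2]<.062)]; 
    A=np.c_[2*R[:,:2],np.ones(len(R))]; q=np.linalg.lstsq(A,(R[:,:2]**2).sum(1),rcond=None)[0]
    print(n,"rimfit",q[:2].round(4),np.sqrt(q[2]+q[:2]@q[:2]).round(4),len(R),"ext",R.min(0),R.max(0))
    B=p[(p[:,2]>.02)]; print("body",cv2.minAreaRect(B[:,:2].astype(np.float32)))
o=arm.get_obs(); print(Ro.from_quat(o["orientation"]).as_matrix().round(3))
E
```

```text
L [0.475  0.3252 0.06  ]
R [0.4688 0.2735 0.06  ]
L side [0.4718 0.3272 0.058 ]
R side [0.4672 0.2746 0.058 ]
tri [0.4735 0.3263 0.0567] [0.4681 0.2742 0.0574]
hinge [[0.3814 0.3301 0.059 ]
 [0.3786 0.29   0.059 ]] side [[0.378  0.2954 0.059 ]
 [0.3804 0.3306 0.059 ]]
tips [[0.5782 0.3249 0.038 ]
 [0.5711 0.2544 0.038 ]] side [[0.569  0.2588 0.038 ]
 [0.5761 0.328  0.038 ]]
tray [[ 0.636   0.1473  0.014 ]
 [ 0.6156 -0.1085  0.014 ]
 [ 0.517  -0.1015  0.014 ]
 [ 0.5371  0.156   0.014 ]]
date tri [0.5835 0.0251 0.0267] [[0.5835 0.0251 0.03  ]] [[0.5825 0.0285 0.03  ]]
mand [0.5772 0.1089 0.0225] wal [ 0.5616 -0.0612  0.0248]
top rimfit [ 0.49   -0.2943] 0.0608 325 ext [ 0.42698798 -0.35588356  0.05055431] [ 0.55254757 -0.23131031  0.06071769]
body ((0.48880672454833984, -0.294208824634552), (0.15220186114311218, 0.13453863561153412), 8.974575996398926)
side rimfit [ 0.4906 -0.2925] 0.0619 150 ext [ 0.42706213 -0.35870098  0.0505667 ] [ 0.55355953 -0.22749978  0.05855004]
body ((0.4893062114715576, -0.2914330065250397), (0.15146386623382568, 0.1377708464860916), 9.530284881591797)
[[-0.     0.911  0.412]
 [ 0.001  0.412 -0.911]
 [-1.     0.    -0.001]]
```

View pics/top_s.png

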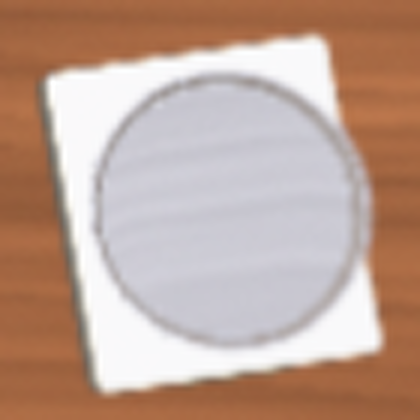

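The top crop shows the round dish at about (232,210), and both views give its centre as (0.490,-0.2935). The tongs origin is about (0.471,0.3005) with heading -0.105. The date is at (0.583,0.0265). First I turn the tool so its y axis runs along the tongs.

Call:
{"method": "play_rows", "body": {"series": [1,-0.005,0,0,0.106,0,0,1,-0.005,0,0,0.106,0,0,1,-0.005,0,0,0.106,0,0,1,0,0,0,0.106,0,0,1,0,0,0,0.106,0,0,1,0,0,-0.03,0,0,0,1,0,0,-0.04,0,0,0,1,0,0,-0.04,0,0,0]}}

```text
t: 0.97
tcp_pos: [0.2495, -0.4173, 0.2153]
orientation: [-0.533, -0.464, 0.534, -0.464]
force: [1.2, -0.4, 2.1]
finger_gap: 0.0852
```

```bash
cat > g.py <<'E'
import sys,numpy as np
from rig import arm
from scipy.spatial.transform import Rotation as Ro
def goto(x,y,z,head=-0.105):
    o=arm.get_obs();R=Ro.from_quat(o["orientation"])
    ty=np.array([np.cos(head),np.sin(head),0]);tx=np.array([0,0,-1.]);M=np.c_[tx,ty,np.cross(tx,ty)]
    print("t",round(o["t"],2),"p",o["tcp_pos"].round(4),"F",o["force"].round(1),"gap",round(o["finger_gap"],4),"j",o["joint_pos"].round(2))
    print("shift(current axes)",R.inv().apply(np.array([x,y,z])-o["tcp_pos"]).round(4),"(goal axes)",(M.T@(np.array([x,y,z])-o["tcp_pos"])).round(4),"turn",(R.inv()*Ro.from_matrix(M)).as_rotvec().round(4))
if __name__=="__main__": goto(*map(float,sys.argv[1:]))
E
python3 g.py 0.471 0.3005 0.16
```

```text
t 0.97 p [ 0.2495 -0.4173  0.2153] F [ 1.2 -0.4  2.1] gap 0.0852 j [-1.28 -0.03  1.81 -0.    1.37  0.43]
shift(current axes) [ 0.0555  0.1201 -0.7415] (goal axes) [ 0.0553  0.145  -0.7371] turn [-0.0338 -0.0003  0.0011]
```

Call:
{"method": "play_rows", "body": {"series": [1,0,0.008,-0.038,-0.034,0,0,1,0,0.008,-0.038,0,0,0,1,0,0.008,-0.039,0,0,0,1,0,0.008,-0.039,0,0,0,1,0,0.008,-0.039,0,0,0,1,0,0.008,-0.039,0,0,0,1,0,0.008,-0.039,0,0,0,1,0,0.008,-0.039,0,0,0]}}

```text
t: 1.63
tcp_pos: [0.3472, -0.1028, 0.2152]
orientation: [0.528, 0.47, -0.527, 0.472]
force: [0.7, 0.1, -0.8]
finger_gap: 0.0855
```

Call:
{"method": "play_rows", "body": {"series": [1,0,0.008,-0.039,0,0,0,1,0,0.008,-0.039,0,0,0,1,0,0.008,-0.039,0,0,0,1,0,0.008,-0.039,0,0,0,1,0,0.008,-0.039,0,0,0,1,0,0.008,-0.039,0,0,0,1,0,0.008,-0.039,0,0,0,1,0,0.008,-0.039,0,0,0]}}

```text
t: 2.3
tcp_pos: [0.4467, 0.2158, 0.218]
orientation: [0.53, 0.467, -0.524, 0.476]
force: [1.1, -0.8, 0.1]
finger_gap: 0.0854
```

```bash
python3 g.py 0.471 0.3005 0.14
```

```text
t 2.3 p [0.4467 0.2158 0.218 ] F [ 1.1 -0.8  0.1] gap 0.0854 j [ 0.22 -0.02  1.79 -0.01  1.36  1.9 ]
shift(current axes) [ 0.078   0.0137 -0.0871] (goal axes) [ 0.078   0.0153 -0.0868] turn [-0.0064  0.0025 -0.0137]
```

Call:
{"method": "play_rows", "body": {"series": [1,0,0.005,-0.029,-0.006,0,-0.013,1,0,0.005,-0.029,0,0,0,1,0,0.005,-0.028,0,0,0,1,0.025,0,0,0,0,0,1,0.025,0,0,0,0,0,1,0.02,0,0,0,0,0,1,0,0,0,0,0,0]}}

```text
t: 2.88
tcp_pos: [0.4729, 0.3157, 0.1466]
orientation: [0.525, 0.475, -0.521, 0.477]
force: [-0.3, -0.1, -0.1]
finger_gap: 0.0853
```

```bash
python3 - <<'E'
from g import goto; goto(.471,.3005,.03)
from rig import eyes; import cv2
for n in("top","side"):
    c=eyes.read_camera(n);x0,x1,y0,y1=(90,200,150,290) if n=="top" else (220,380,220,350)
    k=4
    cv2.imwrite(f"pics/{n}1.png",cv2.resize(c["pixels"][y0:y1,x0:x1,::-1],None,fx=k,fy=k,interpolation=cv2.INTER_CUBIC))
E
```

```text
t 2.88 p [0.4729 0.3157 0.1466] F [-0.3 -0.1 -0.1] gap 0.0853 j [ 0.38  0.22  1.68 -0.    1.24  2.04]
shift(current axes) [ 0.1166 -0.0012  0.0155] (goal axes) [ 0.1166 -0.0003  0.0153] turn [ 0.0121 -0.0024 -0.0054]
```

View pics/side1.png

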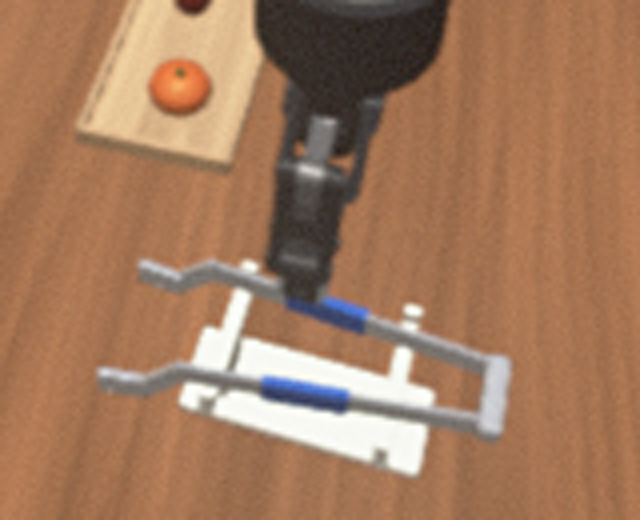

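View pics/top1.png

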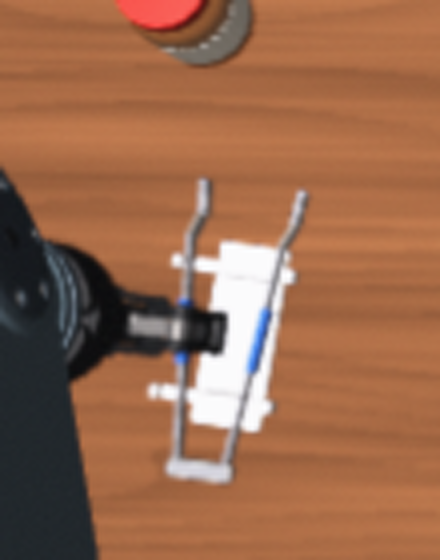

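The gripper is above the sleeves but 15 mm too far towards +y, from overshoot. I'll correct that before descending.

Call:
{"method": "play_rows", "body": {"series": [1,0,0,0.008,0.012,0,-0.005,1,0.01,0,0.007,0,0,0,1,0.015,0,0,0,0,0,1,0,0,0,0,0,0,1,0,0,0,0,0,0]}}

```text
t: 3.4
tcp_pos: [0.4784, 0.2993, 0.1316]
orientation: [0.533, 0.47, -0.52, 0.474]
force: [0.3, 0.6, 0.8]
finger_gap: 0.0854
```

```bash
python3 g.py 0.471 0.3005 0.03
```

```text
t 3.4 p [0.4784 0.2993 0.1316] F [0.3 0.6 0.8] gap 0.0854 j [0.35 0.22 1.71 0.   1.19 2.03]
shift(current axes) [ 0.1015 -0.0091  0.0005] (goal axes) [ 0.1016 -0.0075 -0.0005] turn [-0.0038 -0.0095 -0.0154]
```

Call:
{"method": "play_rows", "body": {"series": [1,0.01,-0.005,0,-0.003,-0.009,-0.015,1,0.015,-0.003,0,0,0,0,1,0.015,0,0,0,0,0,1,0,0,0,0,0,0]}}

```text
t: 3.73
tcp_pos: [0.4726, 0.2999, 0.0935]
orientation: [0.528, 0.472, -0.525, 0.473]
force: [-0.0, -0.4, -1.0]
finger_gap: 0.0858
```

```bash
python3 g.py 0.471 0.3005 0.03
```

```text
t 3.73 p [0.4726 0.2999 0.0935] F [-0.  -0.4 -1. ] gap 0.0858 j [0.35 0.27 1.74 0.   1.13 2.03]
shift(current axes) [ 0.0635 -0.0019 -0.0003] (goal axes) [ 0.0635 -0.0016 -0.0004] turn [-0.0022 -0.002  -0.0041]
```

Call:
{"method": "play_rows", "body": {"series": [1,0.015,-0.001,0,-0.002,-0.002,-0.004,1,0.015,0,0,0,0,0,1,0.015,0,0,0,0,0,1,0.01,0,0,0,0,0,1,0.006,0,0,0,0,0,1,0,0,0,0,0,0,1,0,0,0,0,0,0]}}

```text
t: 4.32
tcp_pos: [0.4742, 0.3014, 0.0344]
orientation: [0.526, 0.473, -0.524, 0.474]
force: [0.6, 0.1, 0.8]
finger_gap: 0.086
```

```bash
python3 g.py 0.471 0.3005 0.03
```

```text
t 4.32 p [0.4742 0.3014 0.0344] F [0.6 0.1 0.8] gap 0.086 j [ 0.35  0.36  1.76 -0.    1.02  2.03]
shift(current axes) [ 0.0044 -0.0031  0.0012] (goal axes) [ 0.0044 -0.0031  0.0012] turn [ 0.0008 -0.0014 -0.003 ]
```

Call:
{"method": "play_rows", "body": {"series": [0.75,0.004,-0.003,0.001,0,0,-0.003,0.65,0,0,0,0,0,0,0.61,0,0,0,0,0,0,0.61,0,0,0,0,0,0,0.61,0,0,0,0,0,0,0.61,0,0,0,0,0,0], "squeeze": 40}}

```text
t: 4.82
tcp_pos: [0.473, 0.3016, 0.0334]
orientation: [0.527, 0.473, -0.523, 0.474]
force: [0.5, -0.3, 0.1]
finger_gap: 0.0523
```

```bash
python3 - <<'E'
from g import goto; goto(.471,.3005,.03)
from rig import eyes; import cv2
for n in("top","side"):
    c=eyes.read_camera(n);x0,x1,y0,y1=(90,200,150,290) if n=="top" else (220,380,220,350)
    k=4
    cv2.imwrite(f"pics/{n}2.png",cv2.resize(c["pixels"][y0:y1,x0:x1,::-1],None,fx=k,fy=k,interpolation=cv2.INTER_CUBIC))
E
```

```text
t 4.82 p [0.473  0.3016 0.0334] F [ 0.5 -0.3  0.1] gap 0.0523 j [0.36 0.36 1.77 0.   1.01 2.03]
shift(current axes) [ 0.0034 -0.0019  0.0013] (goal axes) [ 0.0034 -0.0019  0.0013] turn [ 0.001  -0.0036 -0.0042]
```

View pics/side2.png

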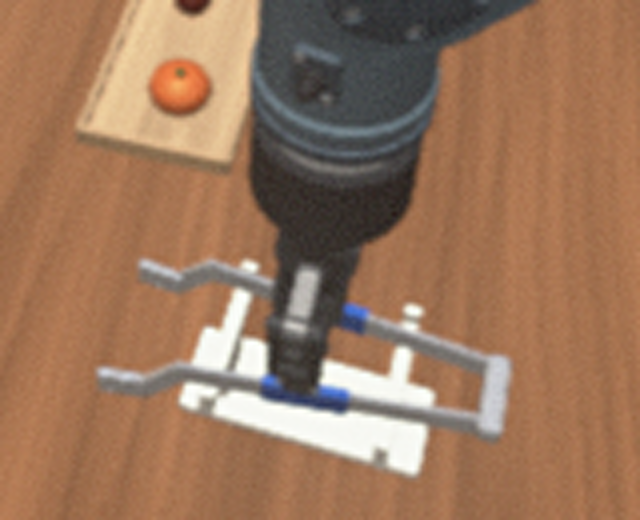

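The fingers are on both blue sleeves (near finger at about (298,370)) with a gap of 52 mm. Now I lift.

Call:
{"method": "play_rows", "body": {"series": [0.61,-0.008,0,0,0,0,0,0.61,-0.012,0,0,0,0,0,0.61,-0.015,0,0,0,0,0,0.61,-0.02,0,0,0,0,0,0.61,-0.02,0,0,0,0,0,0.61,-0.015,0,0,0,0,0,0.61,-0.005,0,0,0,0,0,0.61,0,0,0,0,0,0]}}

```text
t: 5.58
tcp_pos: [0.4727, 0.3013, 0.1385]
orientation: [0.528, 0.473, -0.523, 0.474]
force: [1.0, 0.3, -0.4]
finger_gap: 0.0524
```

```bash
python3 - <<'E'
from g import goto; goto(.4885,.0365,.13)
from rig import eyes; import cv2
for n in("top","side"):
    c=eyes.read_camera(n);x0,x1,y0,y1=(90,220,150,290) if n=="top" else (220,380,190,330)
    k=4
    cv2.imwrite(f"pics/{n}3.png",cv2.resize(c["pixels"][y0:y1,x0:x1,::-1],None,fx=k,fy=k,interpolation=cv2.INTER_CUBIC))
E
```

```text
t 5.58 p [0.4727 0.3013 0.1385] F [ 1.   0.3 -0.4] gap 0.0524 j [0.35 0.21 1.71 0.   1.22 2.03]
shift(current axes) [0.0077 0.0432 0.2618] (goal axes) [0.0085 0.0435 0.2617] turn [ 0.001  -0.0043 -0.0056]
```

View pics/side3.png

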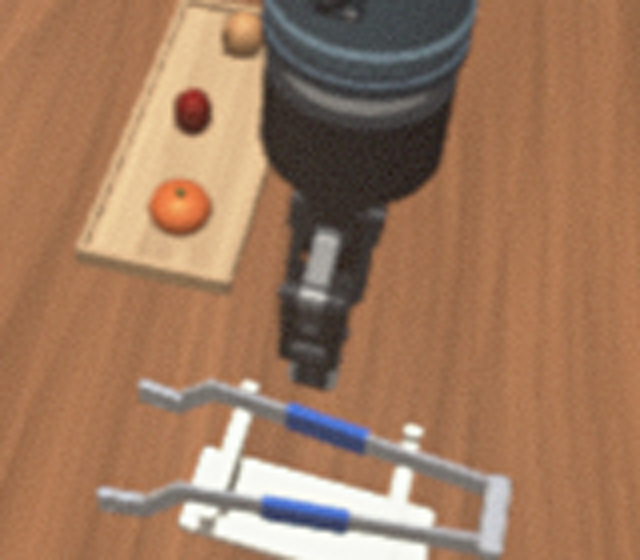

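View pics/top3.png

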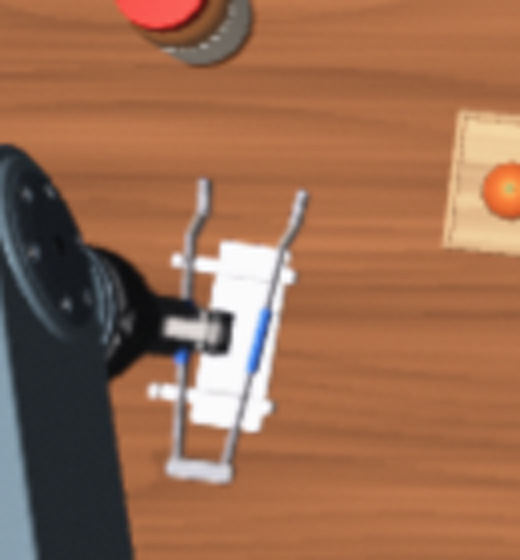

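The tongs stayed on the rest, and the jaws didn't move while the fingers closed. So the fingertips must have been higher than I assumed. I'll measure the tip height from the side view.

```bash
python3 - <<'E'
from rig import eyes,arm
from h import *
s=eyes.read_camera("side");t=eyes.read_camera("top")
def ony(c,uv,y):
    d=c["pose"][:3,:3]@rays(c,uv)[0];o=c["pose"][:3,3];return (o+d*((y-o[1])/d[1])).round(4)
print(ony(s,(299.5,285.7),.331),"pic2",ony(s,(294.5,318),.331))
# depth of gripper near tip
m=np.zeros(s["z_map"].shape,bool);m[255:290,285:315]=1
p,uv=cloud(s,m);k=(p[:,2]>.1);p=p[k];uv=uv[k]
i=np.argsort(p[:,2])[:25];print(np.c_[uv[i],p[i].round(3)])
m[:]=0;m[215:245,125:150]=1
p,uv=cloud(t,m);k=p[:,2]>.08;p=p[k];uv=uv[k];i=np.argsort(p[:,2])[:25];print(np.c_[uv[i],p[i].round(3)])
E
```

```text
[0.4718 0.331  0.1697] pic2 [0.4743 0.331  0.0591]
[[3.02e+02 2.87e+02 4.67e-01 3.34e-01 1.71e-01]
 [2.93e+02 2.85e+02 4.83e-01 3.33e-01 1.72e-01]
 [2.92e+02 2.84e+02 4.85e-01 3.33e-01 1.74e-01]
 [3.03e+02 2.87e+02 4.65e-01 3.35e-01 1.74e-01]
 [2.93e+02 2.84e+02 4.84e-01 3.33e-01 1.74e-01]
 [3.02e+02 2.86e+02 4.67e-01 3.35e-01 1.76e-01]
 [2.92e+02 2.83e+02 4.86e-01 3.33e-01 1.76e-01]
 [2.98e+02 2.87e+02 4.74e-01 3.39e-01 1.77e-01]
 [3.03e+02 2.86e+02 4.66e-01 3.35e-01 1.77e-01]
 [2.93e+02 2.83e+02 4.84e-01 3.33e-01 1.77e-01]
 [3.02e+02 2.85e+02 4.68e-01 3.35e-01 1.78e-01]
 [3.01e+02 2.87e+02 4.69e-01 3.39e-01 1.78e-01]
 [2.95e+02 2.86e+02 4.79e-01 3.39e-01 1.79e-01]
 [3.03e+02 2.85e+02 4.66e-01 3.35e-01 1.79e-01]
 [3.00e+02 2.87e+02 4.71e-01 3.40e-01 1.80e-01]
 [2.99e+02 2.87e+02 4.72e-01 3.41e-01 1.80e-01]
 [2.92e+02 2.82e+02 4.86e-01 3.34e-01 1.81e-01]
 [2.93e+02 2.82e+02 4.84e-01 3.33e-01 1.81e-01]
 [2.96e+02 2.86e+02 4.78e-01 3.41e-01 1.81e-01]
 [2.97e+02 2.86e+02 4.76e-01 3.41e-01 1.81e-01]
 [3.02e+02 2.84e+02 4.68e-01 3.35e-01 1.81e-01]
 [3.03e+02 2.84e+02 4.66e-01 3.35e-01 1.8
[... 652 characters left out ...]
4.63e-01 2.65e-01 2.21e-01]
 [1.39e+02 2.38e+02 4.56e-01 2.65e-01 2.21e-01]
 [1.39e+02 2.37e+02 4.58e-01 2.65e-01 2.21e-01]
 [1.38e+02 2.37e+02 4.58e-01 2.67e-01 2.21e-01]
 [1.39e+02 2.28e+02 4.79e-01 2.66e-01 2.22e-01]
 [1.46e+02 2.28e+02 4.79e-01 2.49e-01 2.22e-01]
 [1.47e+02 2.36e+02 4.61e-01 2.46e-01 2.22e-01]
 [1.48e+02 2.31e+02 4.72e-01 2.44e-01 2.23e-01]
 [1.47e+02 2.28e+02 4.79e-01 2.47e-01 2.23e-01]
 [1.38e+02 2.36e+02 4.61e-01 2.66e-01 2.25e-01]
 [1.39e+02 2.29e+02 4.77e-01 2.65e-01 2.25e-01]
 [1.47e+02 2.39e+02 4.54e-01 2.45e-01 2.26e-01]
 [1.38e+02 2.28e+02 4.79e-01 2.66e-01 2.27e-01]
 [1.37e+02 2.36e+02 4.60e-01 2.68e-01 2.27e-01]
 [1.36e+02 2.37e+02 4.58e-01 2.70e-01 2.27e-01]]
```

The side camera puts the fingertips at z≈0.170 while the TCP reads 0.1385. That's about 30 mm higher than the stated geometry suggests. I'll open the gripper, come down part way and check the offset again.

Call:
{"method": "play_rows", "body": {"series": [1,0.015,-0.002,0,0,0,0,1,0.02,0,0,0,0,0,1,0.015,0,0,0,0,0,1,0,0,0,0,0,0,1,0,0,0,0,0,0,1,0,0,0,0,0,0]}}

```text
t: 6.28
tcp_pos: [0.4649, 0.2993, 0.078]
orientation: [-0.523, -0.475, 0.528, -0.472]
force: [-0.8, 0.5, 0.1]
finger_gap: 0.0854
```

```bash
cat > look.py <<'E'
import sys
from g import goto
from rig import eyes; import cv2
from h import *
def look(tag,top,side,k=4):
    for n,b in (("top",top),("side",side)):
        if b is None: continue
        c=eyes.read_camera(n);x0,x1,y0,y1=b
        cv2.imwrite(f"pics/{n}{tag}.png",cv2.resize(c["pixels"][y0:y1,x0:x1,::-1],None,fx=k,fy=k,interpolation=cv2.INTER_CUBIC))
    return c
E
python3 - <<'E'
from look import *
goto(.471,.3005,.03)
c=look(4,None,(250,350,200,330),4.5)
m=np.zeros(c["z_map"].shape,bool);m[230:330,280:320]=1
p,uv=cloud(c,m);px=c["pixels"][uv[:,1],uv[:,0]].astype(int)
k=(p[:,2]>.062)&(px.max(1)<90);p=p[k];uv=uv[k];i=np.argsort(p[:,2])[:8];print(np.c_[uv[i],p[i].round(3)])
E
```

```text
t 6.28 p [0.4649 0.2993 0.078 ] F [-0.8  0.5  0.1] gap 0.0854 j [0.36 0.28 1.75 0.   1.11 2.03]
shift(current axes) [ 0.048   0.0063 -0.002 ] (goal axes) [ 0.048   0.0059 -0.0018] turn [0.0007 0.0028 0.0085]
[[3.01e+02 3.09e+02 4.64e-01 3.50e-01 1.26e-01]
 [3.02e+02 3.08e+02 4.62e-01 3.50e-01 1.30e-01]
 [2.98e+02 3.09e+02 4.69e-01 3.55e-01 1.33e-01]
 [3.01e+02 3.08e+02 4.64e-01 3.52e-01 1.33e-01]
 [2.96e+02 3.08e+02 4.73e-01 3.54e-01 1.33e-01]
 [2.98e+02 3.08e+02 4.70e-01 3.54e-01 1.33e-01]
 [2.95e+02 3.08e+02 4.75e-01 3.56e-01 1.35e-01]
 [2.97e+02 3.08e+02 4.71e-01 3.55e-01 1.35e-01]]
```

View pics/side4.png

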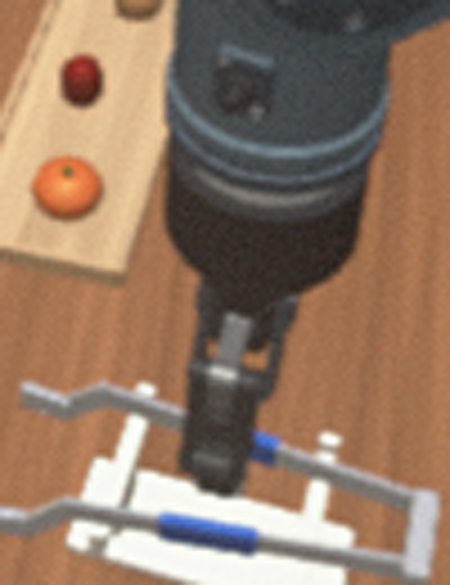

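Call:
{"method": "play_rows", "body": {"series": [1,0.01,0.003,-0.001,0,0.002,0.008,1,0.01,0.002,0,0,0,0,1,0.01,0,0,0,0,0,1,0.005,0,0,0,0,0,1,0,0,0,0,0,0,1,0,0,0,0,0,0]}}

```text
t: 6.83
tcp_pos: [0.4731, 0.3008, 0.0445]
orientation: [0.527, 0.472, -0.524, 0.474]
force: [-0.2, 0.3, -1.0]
finger_gap: 0.0852
```

```bash
python3 - <<'E'
from look import *
from rig import arm
goto(.471,.3005,.01)
print(arm.get_obs()["joint_vel"].round(3))
c=look(5,None,(250,350,200,330),4.5)
m=np.zeros(c["z_map"].shape,bool);m[230:330,280:320]=1
p,uv=cloud(c,m);px=c["pixels"][uv[:,1],uv[:,0]].astype(int)
k=(p[:,2]>.02)&(px.max(1)<90)&(p[:,1]>.3);p=p[k];uv=uv[k];i=np.argsort(p[:,2])[:8];print(np.c_[uv[i],p[i].round(3)])
E
```

```text
t 6.83 p [0.4731 0.3008 0.0445] F [-0.2  0.3 -1. ] gap 0.0852 j [ 0.35  0.34  1.76 -0.    1.04  2.03]
shift(current axes) [ 0.0345 -0.0022  0.0006] (goal axes) [ 0.0345 -0.002   0.0005] turn [ 0.0007 -0.002  -0.0048]
[-0.001  0.011  0.002  0.002 -0.002 -0.002]
[[2.94e+02 3.20e+02 4.75e-01 3.30e-01 4.90e-02]
 [2.96e+02 3.20e+02 4.71e-01 3.29e-01 5.00e-02]
 [2.90e+02 3.19e+02 4.83e-01 3.30e-01 5.10e-02]
 [3.03e+02 3.21e+02 4.57e-01 3.30e-01 5.20e-02]
 [2.88e+02 3.18e+02 4.87e-01 3.30e-01 5.30e-02]
 [2.96e+02 3.19e+02 4.71e-01 3.51e-01 9.10e-02]
 [2.88e+02 3.17e+02 4.86e-01 3.50e-01 9.10e-02]
 [2.88e+02 3.16e+02 4.87e-01 3.50e-01 9.40e-02]]
```

View pics/side5.png

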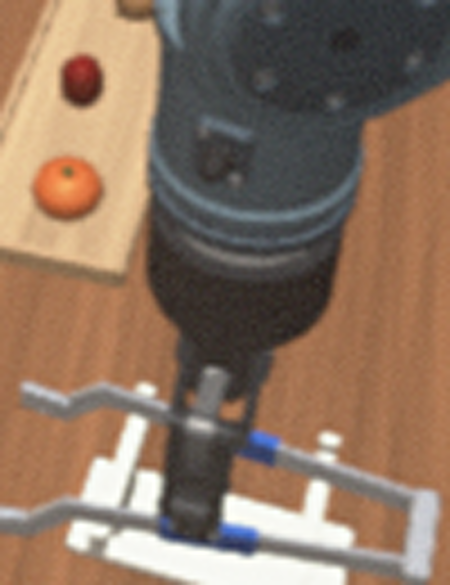

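The near finger is still above the sleeve, with its tip at z≈0.09 while the TCP reads 0.044. The offset is consistent. I'll go down to a reading of about 0.008.

Call:
{"method": "play_rows", "body": {"series": [1,0.01,-0.002,0,0,-0.002,-0.004,1,0.01,0,0,0,0,0,1,0.007,0,0,0,0,0,1,0.005,0,0,0,0,0,1,0.003,0,0,0,0,0,1,0,0,0,0,0,0]}}

```text
t: 7.38
tcp_pos: [0.4712, 0.3012, 0.0065]
orientation: [0.526, 0.473, -0.525, 0.474]
force: [0.5, -0.6, -0.4]
finger_gap: 0.0854
```

```bash
python3 - <<'E'
from look import *
goto(.471,.3005,.008)
c=look(6,None,(250,350,200,330),4.5)
m=np.zeros(c["z_map"].shape,bool);m[230:335,280:320]=1
p,uv=cloud(c,m);px=c["pixels"][uv[:,1],uv[:,0]].astype(int)
k=(p[:,2]>.02)&(px.max(1)<90)&(p[:,1]>.335);p=p[k];uv=uv[k];i=np.argsort(p[:,2])[:8];print(np.c_[uv[i],p[i].round(3)])
E
```

```text
t 7.38 p [0.4712 0.3012 0.0065] F [ 0.5 -0.6 -0.4] gap 0.0854 j [ 0.36  0.4   1.77 -0.    0.97  2.03]
shift(current axes) [-0.0015 -0.0001  0.0008] (goal axes) [-0.0015 -0.0001  0.0008] turn [ 0.0008 -0.0002 -0.0012]
[[2.92e+02 3.29e+02 4.76e-01 3.57e-01 6.10e-02]
 [2.91e+02 3.28e+02 4.78e-01 3.55e-01 6.10e-02]
 [2.90e+02 3.29e+02 4.80e-01 3.58e-01 6.20e-02]
 [2.95e+02 3.30e+02 4.70e-01 3.58e-01 6.20e-02]
 [2.91e+02 3.29e+02 4.78e-01 3.58e-01 6.30e-02]
 [2.93e+02 3.29e+02 4.74e-01 3.57e-01 6.30e-02]
 [2.89e+02 3.28e+02 4.82e-01 3.57e-01 6.30e-02]
 [2.90e+02 3.28e+02 4.80e-01 3.56e-01 6.40e-02]]
```

View pics/side6.png

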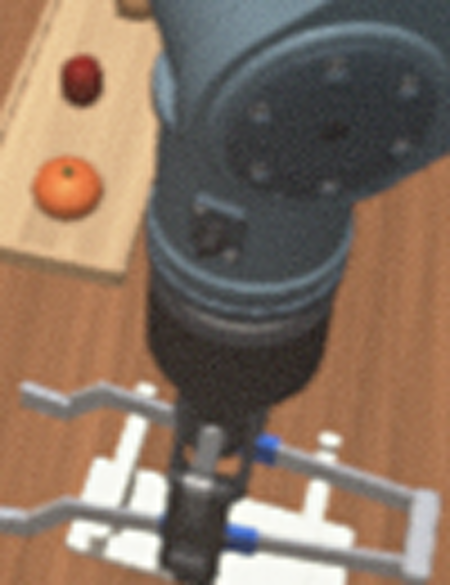

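Call:
{"method": "play_rows", "body": {"series": [0.8,0,0,0.0008,0,0,0,0.7,0,0,0,0,0,0,0.61,0,0,0,0,0,0,0.61,0,0,0,0,0,0,0.61,0,0,0,0,0,0,0.61,0,0,0,0,0,0], "squeeze": 40}}

```text
t: 7.93
tcp_pos: [0.4734, 0.3012, 0.0097]
orientation: [0.527, 0.472, -0.523, 0.474]
force: [0.1, -0.2, -0.9]
finger_gap: 0.052
```

```bash
python3 - <<'E'
from look import *
goto(.471,.3005,.008)
c=look(7,(90,220,150,290),(220,350,200,340),4)
E
```

```text
t 7.93 p [0.4734 0.3012 0.0097] F [ 0.1 -0.2 -0.9] gap 0.052 j [ 0.36  0.4   1.77 -0.    0.97  2.03]
shift(current axes) [ 0.0017 -0.0024  0.0009] (goal axes) [ 0.0017 -0.0024  0.0009] turn [ 0.001  -0.0022 -0.0056]
```

View pics/side7.png

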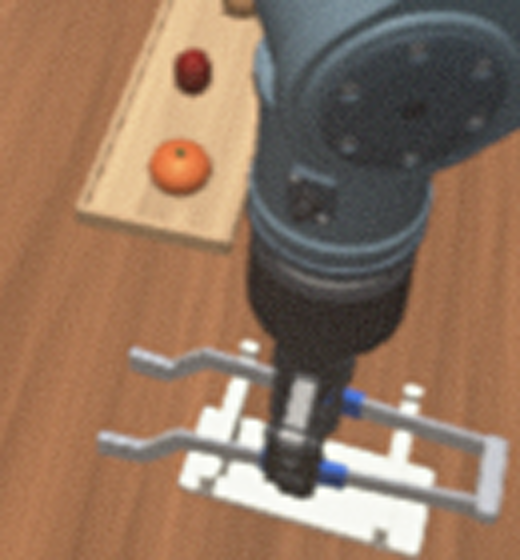

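View pics/top7.png

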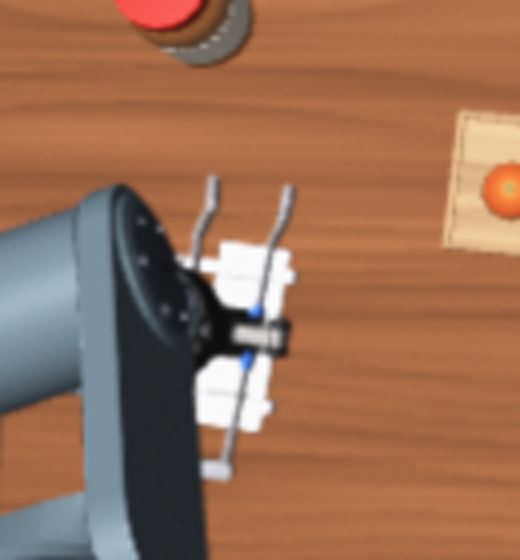

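The jaws have now closed partway (tips at (138,358) and (105,440)), so the fingers have the sleeves. Lifting.

Call:
{"method": "play_rows", "body": {"series": [0.61,-0.008,0,0,0,0,0,0.61,-0.012,0,0,0,0,0,0.61,-0.015,0,0,0,0,0,0.61,-0.02,0,0,0,0,0,0.61,-0.02,0,0,0,0,0,0.61,-0.01,0,0,0,0,0,0.61,-0.005,0,0,0,0,0,0.61,0,0,0,0,0,0]}}

```text
t: 8.7
tcp_pos: [0.472, 0.3008, 0.1073]
orientation: [0.527, 0.473, -0.524, 0.474]
force: [0.9, -0.2, -0.7]
finger_gap: 0.052
```

```bash
python3 - <<'E'
from look import *
goto(.4885,.0365,.1)
c=look(8,(90,240,150,290),(220,370,190,330),4)
E
```

```text
t 8.7 p [0.472  0.3008 0.1073] F [ 0.9 -0.2 -0.7] gap 0.052 j [ 0.36  0.25  1.73 -0.    1.16  2.03]
shift(current axes) [0.0071 0.0438 0.2611] (goal axes) [0.0073 0.0441 0.2611] turn [ 0.0011 -0.0017 -0.0044]
```

View pics/side8.png

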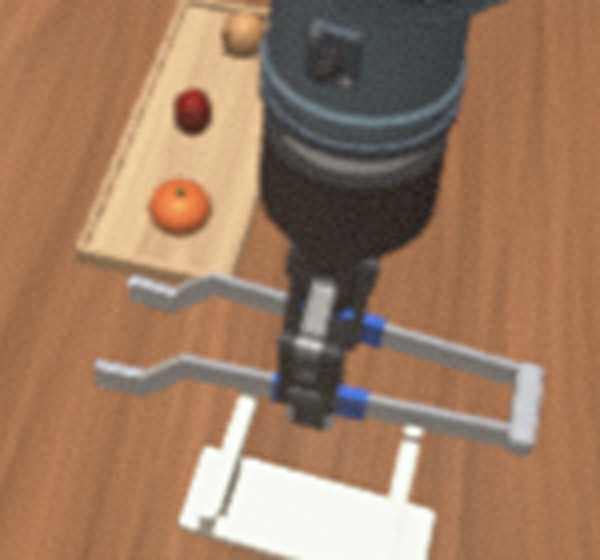

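View pics/top8.png

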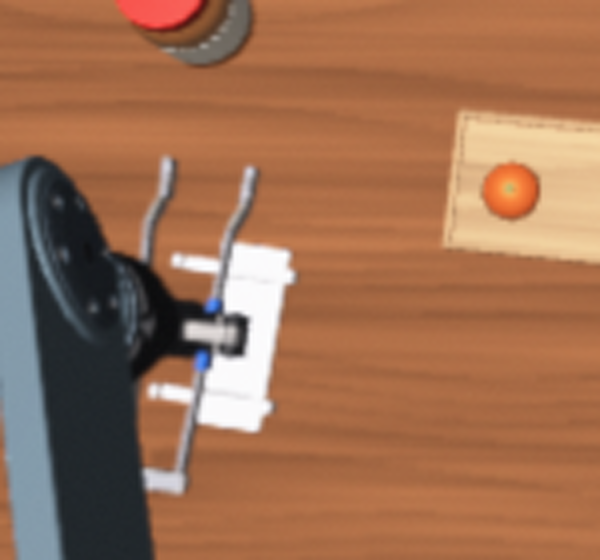

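The tongs are off the rest, and the jaw tips appear at (168,160) and (250,172) in the top crop. I'll triangulate the jaws relative to the TCP.

```bash
cat > jaws.py <<'E'
from h import *
from rig import arm,eyes
def jaws(topL,topR,sideL,sideR):
    t=eyes.read_camera("top");s=eyes.read_camera("side");o=arm.get_obs()
    a=tri([t,s],[topL,sideL]);b=tri([t,s],[topR,sideR]);m=(a+b)/2
    print("L",a.round(4),"R",b.round(4),"mid",m.round(4),"rel tcp",(m-o["tcp_pos"]).round(4),"gap",np.linalg.norm(a-b).round(4))
E
python3 - <<'E'
from jaws import *
jaws((131.7,189.7),(152.2,192.8),(244.7,283.5),(252.7,262.2))
s=eyes.read_camera("side")
# heights along the arms from depth (near arm, near hinge)
for n,(u,v) in dict(tipL=(248,283),armL=(270,281),hingeL=(349,299),slL=(308,290),tipR=(256,263),hingeR=(352,285)).items():
    m=np.zeros(s["z_map"].shape,bool);m[v-3:v+4,u-2:u+3]=1;p,_=cloud(s,m);p=p[p[:,2]>.07]
    if len(p): print(n,p[p[:,2].argmax()].round(4),np.median(p,0).round(4))
E
```

```text
L [0.5789 0.3188 0.1313] R [0.573  0.2652 0.1313] mid [0.576  0.292  0.1313] rel tcp [ 0.1059 -0.008   0.027 ] gap 0.0539
tipL [0.5723 0.3191 0.1377] [0.5709 0.3192 0.1332]
armL [0.5275 0.3203 0.1576] [0.5272 0.3217 0.1532]
hingeL [0.3837 0.3277 0.1547] [0.3816 0.3302 0.1518]
slL [0.4561 0.3241 0.1572] [0.4558 0.3264 0.1541]
tipR [0.568  0.2638 0.1377] [0.5657 0.2662 0.1318]
hingeR [0.3768 0.3075 0.1554] [0.3764 0.2995 0.1532]
```

Call:
{"method": "play_rows", "body": {"series": [0.61,0,0.003,0.012,0,0,0,0.61,0,0.006,0.024,0,0,0,0.61,0,0.006,0.032,0,0,0,0.61,0,0.006,0.032,0,0,0,0.61,0,0.006,0.032,0,0,0,0.61,0,0.006,0.032,0,0,0,0.61,0,0.005,0.03,0,0,0,0.61,0,0.003,0.025,0,0,0]}}

```text
t: 9.62
tcp_pos: [0.4833, 0.069, 0.097]
orientation: [-0.519, -0.478, 0.527, -0.474]
force: [0.1, -0.1, -0.5]
finger_gap: 0.0525
```

Call:
{"method": "play_rows", "body": {"series": [0.61,0,0,0.015,0,0,0,0.61,0,0,0.005,0,0,0,0.61,0,0,0,0,0,0]}}

```text
t: 9.87
tcp_pos: [0.4795, 0.0415, 0.0951]
orientation: [-0.519, -0.477, 0.53, -0.471]
force: [0.1, 0.2, -1.7]
finger_gap: 0.0521
```

```bash
python3 g.py 0.490 0.0355 0.09
```

```text
t 9.87 p [0.4795 0.0415 0.0951] F [ 0.1  0.2 -1.7] gap 0.0521 j [-0.16  0.11  1.92 -0.01  1.13  1.52]
shift(current axes) [0.0049 0.0111 0.0049] (goal axes) [0.0051 0.011  0.0049] turn [0.0038 0.0054 0.0161]
```

Call:
{"method": "play_rows", "body": {"series": [0.61,0.003,0.005,0.003,0.004,0.005,0.016,0.61,0,0.006,0.002,0,0,0,0.61,0,0,0,0,0,0,0.61,0,0,0,0,0,0]}}

```text
t: 10.2
tcp_pos: [0.49, 0.0368, 0.0905]
orientation: [0.526, 0.474, -0.525, 0.473]
force: [-1.0, 0.6, -1.3]
finger_gap: 0.0521
```

```bash
python3 - <<'E'
from look import *
goto(.490,.0355,.0045)
c=look(9,(180,320,140,270),(220,350,150,300),4)
E
```

```text
t 10.2 p [0.49   0.0368 0.0905] F [-1.   0.6 -1.3] gap 0.0521 j [-0.17  0.13  1.91  0.    1.1   1.51]
shift(current axes) [0.086  0.0002 0.0014] (goal axes) [0.086  0.0001 0.0013] turn [ 0.0007 -0.0012  0.0005]
```

View pics/side9.png

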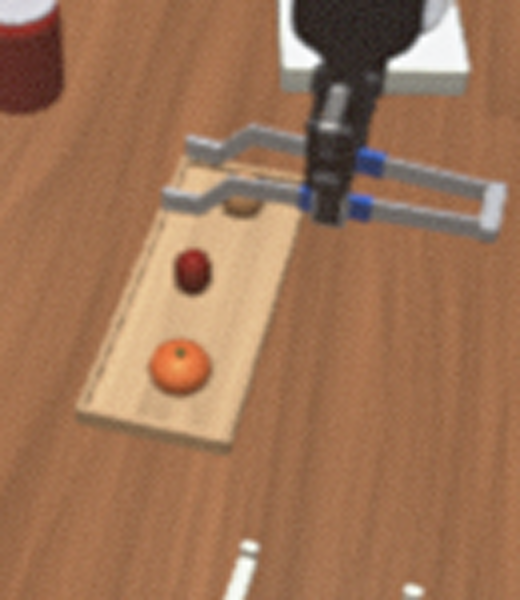

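View pics/top9.png

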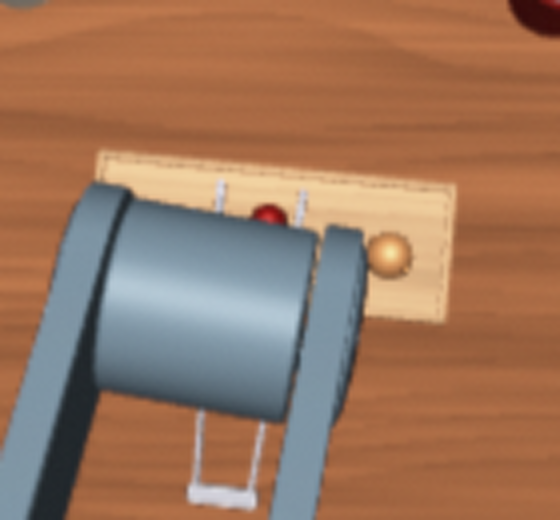

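```bash
python3 - <<'E'
from jaws import *
jaws((235.1,185.6),(255.4,187.7),(260.9,199.0),(266.9,185.7))
E
```

```text
L [0.5972 0.053  0.1153] R [ 5.918e-01 -2.000e-04  1.166e-01] mid [0.5945 0.0264 0.116 ] rel tcp [ 0.1044 -0.0102  0.0251] gap 0.0534
```

Jaw centre is over the date to within about 2 mm. Descending.

Call:
{"method": "play_rows", "body": {"series": [0.61,0.01,0.001,0.001,0,0,0,0.61,0.015,0,0,0,0,0,0.61,0.015,0,0,0,0,0,0.61,0.012,0,0,0,0,0,0.61,0.005,0,0,0,0,0,0.61,0,0,0,0,0,0]}}

```text
t: 10.9
tcp_pos: [0.4919, 0.0367, 0.0303]
orientation: [0.526, 0.473, -0.524, 0.475]
force: [0.0, -0.4, -1.4]
finger_gap: 0.0521
```

```bash
python3 - <<'E'
from look import *
goto(.4905,.0345,.005)
c=look(10,(180,320,140,270),(220,350,150,300),4)
E
```

```text
t 10.9 p [0.4919 0.0367 0.0303] F [ 0.  -0.4 -1.4] gap 0.0521 j [-0.17  0.23  1.94  0.    0.97  1.5 ]
shift(current axes) [ 0.0253 -0.0012  0.0023] (goal axes) [ 0.0253 -0.0012  0.0023] turn [ 0.0034 -0.0008 -0.003 ]
```

View pics/side10.png

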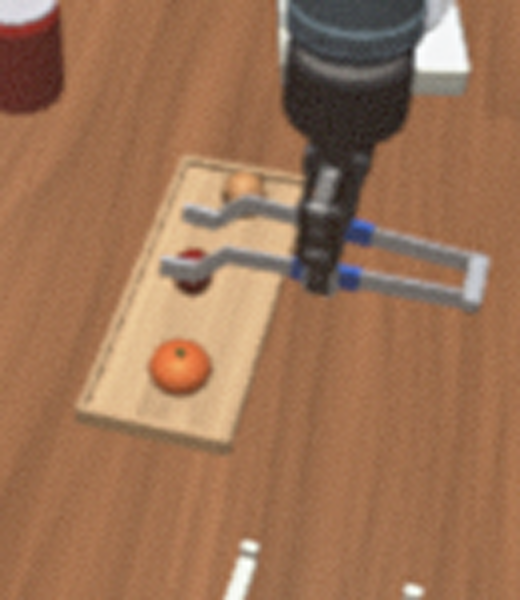

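The left jaw at about (185,265) is lining up with the date. Continuing down.

Call:
{"method": "play_rows", "body": {"series": [0.61,0.008,0,0.0015,0.002,0,-0.003,0.61,0.009,0,0,0,0,0,0.61,0.006,0,0,0,0,0,0.61,0.002,0,0,0,0,0,0.61,0,0,0,0,0,0]}}

```text
t: 11.42
tcp_pos: [0.4949, 0.0345, 0.0062]
orientation: [0.527, 0.472, -0.524, 0.475]
force: [-0.5, -0.1, -0.7]
finger_gap: 0.052
```

```bash
python3 - <<'E'
from look import *
goto(.4905,.0345,.005)
c=look(11,(180,320,140,270),(220,350,150,300),4)
m=np.zeros(c["z_map"].shape,bool);m[215:245,255:285]=1
p,uv=cloud(c,m);px=c["pixels"][uv[:,1],uv[:,0]].astype(int)
k=(abs(px[:,0]-px[:,2])<25)&(px.max(1)>90)&(p[:,2]>.012);print(p[k].min(0).round(3),p[k].max(0).round(3))
E
```

```text
t 11.42 p [0.4949 0.0345 0.0062] F [-0.5 -0.1 -0.7] gap 0.052 j [-0.17  0.28  1.94  0.    0.91  1.5 ]
shift(current axes) [ 0.0012 -0.0044  0.0005] (goal axes) [ 0.0012 -0.0044  0.0005] turn [ 0.0013 -0.0004 -0.0061]
[0.535 0.035 0.024] [0.602 0.059 0.062]
```

View pics/side11.png

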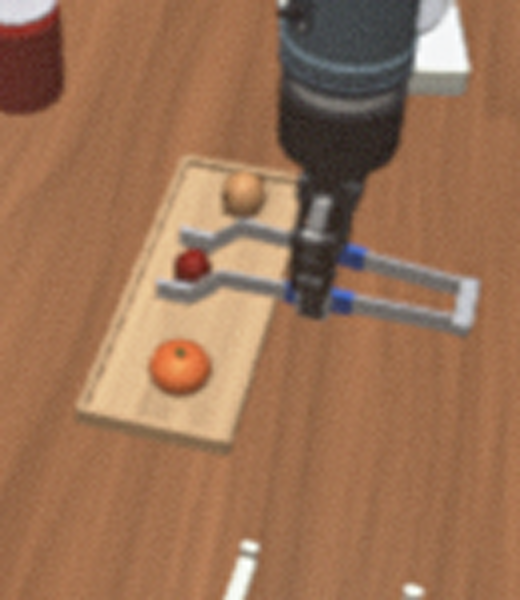

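View pics/top11.png

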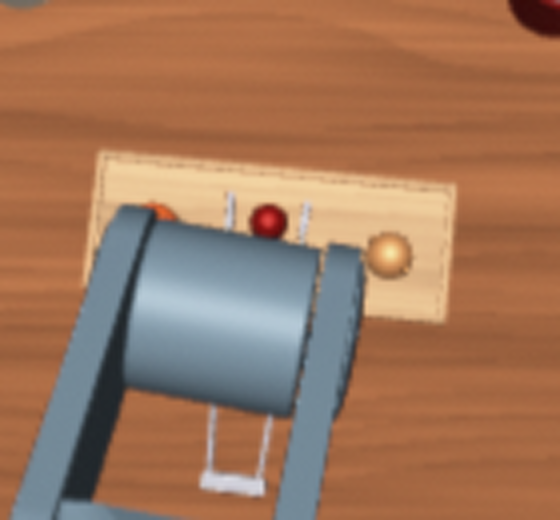

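The date sits centred between the jaws: (268,221) in the top crop, with jaws at 231 and 306. Closing the tongs.

Call:
{"method": "play_rows", "body": {"series": [0.57,0.001,-0.002,0,0,0,-0.003,0.53,0,0,0,0,0,0,0.5,0,0,0,0,0,0,0.46,0,0,0,0,0,0,0.4,0,0,0,0,0,0,0.35,0,0,0,0,0,0,0.35,0,0,0,0,0,0,0.35,0,0,0,0,0,0], "squeeze": 40}}

```text
t: 12.18
tcp_pos: [0.494, 0.0347, 0.0069]
orientation: [0.527, 0.472, -0.524, 0.475]
force: [-0.1, -0.1, -0.9]
finger_gap: 0.0405
```

```bash
python3 - <<'E'
from look import *
goto(.4905,.0345,.005)
c=look(12,(180,320,140,270),(220,350,150,300),4)
E
```

```text
t 12.18 p [0.494  0.0347 0.0069] F [-0.1 -0.1 -0.9] gap 0.0405 j [-0.17  0.28  1.94  0.    0.92  1.5 ]
shift(current axes) [ 0.0019 -0.0035  0.0005] (goal axes) [ 0.0019 -0.0035  0.0005] turn [ 0.0016 -0.0002 -0.0058]
```

View pics/side12.png

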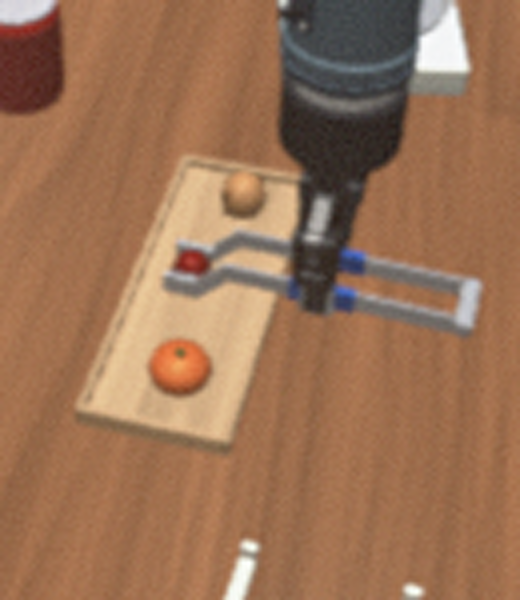

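View pics/top12.png

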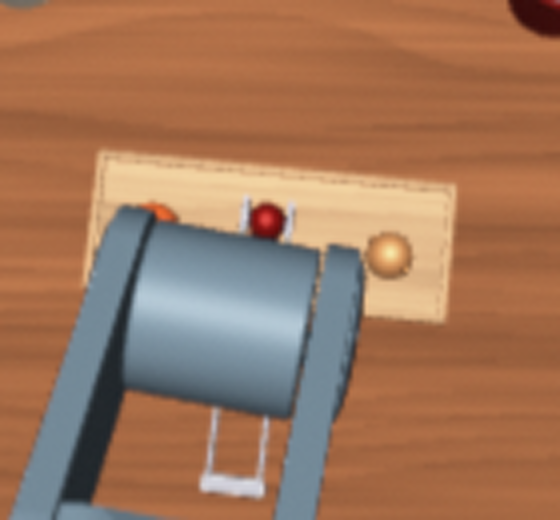

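The jaws hold the date, and the fingers stalled at 40.5 mm. Lifting.

Call:
{"method": "play_rows", "body": {"series": [0.3,-0.005,0,0,0,0,0,0.3,-0.01,0,0,0,0,0,0.3,-0.014,0,0,0,0,0,0.3,-0.018,0,0,0,0,0,0.3,-0.018,0,0,0,0,0,0.3,-0.018,0,0,0,0,0,0.3,-0.018,0,0,0,0,0,0.3,-0.014,0,0,0,0,0]}}

```text
t: 12.95
tcp_pos: [0.4901, 0.0352, 0.128]
orientation: [-0.525, -0.474, 0.525, -0.473]
force: [0.3, 1.1, -0.4]
finger_gap: 0.0402
```

Call:
{"method": "play_rows", "body": {"series": [0.3,-0.014,0,0,0,0,0,0.3,-0.01,0,0,0,0,0,0.3,-0.004,0,0,0,0,0,0.3,0,0,0,0,0,0]}}

```text
t: 13.28
tcp_pos: [0.4926, 0.0349, 0.1645]
orientation: [0.527, 0.471, -0.523, 0.476]
force: [-0.4, 1.2, -1.6]
finger_gap: 0.0405
```

```bash
python3 - <<'E'
from look import *
goto(.397,-.2845,.16)
c=look(13,(180,320,140,270),(220,370,110,260),4)
E
```

```text
t 13.28 p [0.4926 0.0349 0.1645] F [-0.4  1.2 -1.6] gap 0.0405 j [-0.17  0.03  1.85  0.    1.25  1.5 ]
shift(current axes) [ 0.0039 -0.0622  0.3275] (goal axes) [ 0.0045 -0.0616  0.3276] turn [ 0.0017  0.     -0.0086]
```

View pics/side13.png

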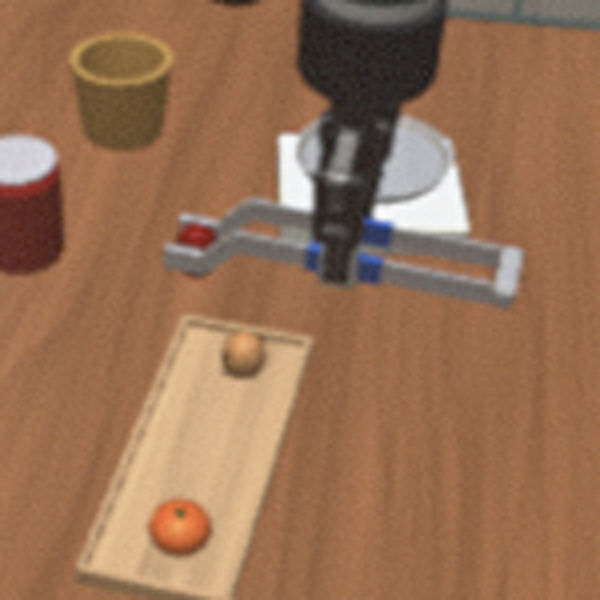

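The date at (195,237) is held by the tongs, and the walnut and mandarin are still in the tray. Moving to the dish at this height.

Call:
{"method": "play_rows", "body": {"series": [0.3,0,-0.002,0.01,0,0,-0.008,0.3,0,-0.004,0.02,0,0,0,0.3,0,-0.005,0.028,0,0,0,0.3,0,-0.005,0.028,0,0,0,0.3,0,-0.005,0.028,0,0,0,0.3,0,-0.005,0.028,0,0,0,0.3,0,-0.005,0.028,0,0,0,0.3,0,-0.005,0.028,0,0,0]}}

```text
t: 14.05
tcp_pos: [0.4272, -0.1624, 0.1541]
orientation: [-0.52, -0.483, 0.526, -0.469]
force: [-0.1, -0.7, -1.5]
finger_gap: 0.0404
```

Call:
{"method": "play_rows", "body": {"series": [0.3,0,-0.005,0.028,0,0,0,0.3,0,-0.005,0.025,0,0,0,0.3,0,-0.004,0.02,0,0,0,0.3,0,-0.002,0.012,0,0,0,0.3,0,0,0.006,0,0,0,0.3,0,0,0,0,0,0]}}

```text
t: 14.55
tcp_pos: [0.3927, -0.2613, 0.1471]
orientation: [-0.52, -0.486, 0.529, -0.462]
force: [0.2, 0.0, -0.8]
finger_gap: 0.0402
```

```bash
python3 g.py .397 -.2845 .16
```

```text
t 14.55 p [ 0.3927 -0.2613  0.1471] F [ 0.2  0.  -0.8] gap 0.0402 j [-0.83  0.03  1.89 -0.01  1.26  0.85]
shift(current axes) [-0.0134  0.0062  0.0225] (goal axes) [-0.0129  0.0067  0.0226] turn [ 0.0036 -0.0127  0.0327]
```

Call:
{"method": "play_rows", "body": {"series": [0.3,-0.005,0.003,0.007,0.002,-0.006,0.016,0.3,-0.005,0.003,0.009,0.002,-0.006,0.016,0.3,-0.003,0,0.006,0,0,0,0.3,0,0,0,0,0,0,0.3,0,0,0,0,0,0]}}

```text
t: 14.97
tcp_pos: [0.3969, -0.2836, 0.1597]
orientation: [0.526, 0.474, -0.525, 0.473]
force: [-0.1, -0.2, -0.7]
finger_gap: 0.0404
```

```bash
python3 - <<'E'
from look import *
goto(.397,-.2845,.16)
c=look(14,(290,430,150,280),(260,400,70,210),4)
for n in("top","side"):
    c=eyes.read_camera(n);hsv=cv2.cvtColor(c["pixels"],cv2.COLOR_RGB2HSV).astype(int);H,S,V=hsv[...,0],hsv[...,1],hsv[...,2]
    for a,ct,mm in blobs(((H<8)|(H>170))&(S>130)&(V<200)&(V>15),6):
        p,_=cloud(c,mm)
        if len(p): print(n,a,ct.round(1),np.median(p,0).round(3),p.min(0).round(3),p.max(0).round(3))
E
```

```text
t 14.97 p [ 0.3969 -0.2836  0.1597] F [-0.1 -0.2 -0.7] gap 0.0404 j [-0.87  0.03  1.86  0.    1.25  0.81]
shift(current axes) [-0.0003  0.0002  0.0009] (goal axes) [-0.0003  0.0002  0.0009] turn [ 0.0014 -0.0022 -0.0003]
top 215 [315.9 141. ] [ 0.734 -0.165  0.056] [ 0.727 -0.212  0.01 ] [ 0.773 -0.147  0.086]
top 47 [136.2 152.2] [0.683 0.317 0.103] [0.673 0.309 0.081] [0.714 0.366 0.112]
top 69 [496.7 172. ] [ 0.643 -0.637  0.108] [ 0.636 -0.694  0.009] [ 0.667 -0.629  0.155]
top 74 [376.7 228.6] [ 0.486 -0.289  0.192] [ 0.477 -0.301  0.184] [ 0.498 -0.281  0.198]
side 36 [282.9  82.7] [ 0.642 -0.636  0.114] [ 0.638 -0.692  0.066] [ 0.656 -0.627  0.15 ]
side 14 [318.  111.6] [ 0.487 -0.286  0.192] [ 0.48  -0.293  0.188] [ 0.496 -0.28   0.194]
side 425 [224.3 165.4] [ 0.752 -0.152  0.049] [ 0.727 -0.187  0.004] [ 0.791 -0.143  0.085]
side 7 [184. 276.] [0.712 0.311 0.11 ] [0.707 0.235 0.   ] [0.746 0.311 0.112]
side 7 [168.3 283. ] [0.779 0.266 0.001] [ 0.732  0.253 -0.001] [0.782 0.338 0.111]
side 145 [183.1 300.6] [0.688 0.366 0.104] [ 0.671  0.259 -0.001] [0.775 0.373 0.112]
```

View pics/side14.png

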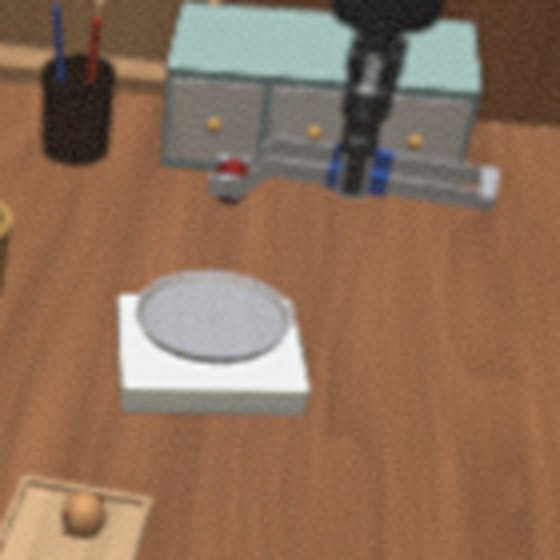

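View pics/top14.png

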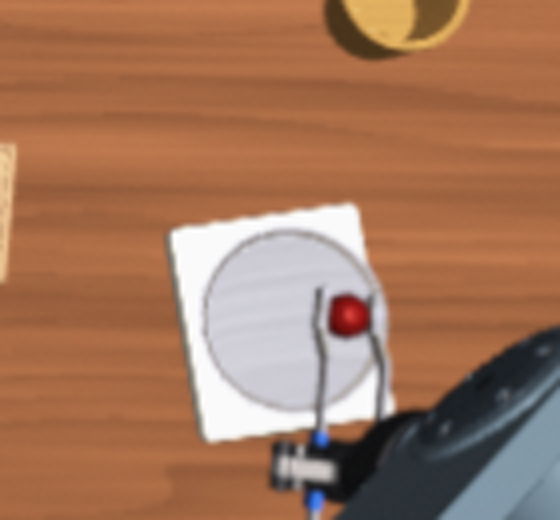

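The date is held at about (0.487,-0.290) with its top at z≈0.197. That's about 4 mm off the dish centre, so I'll make a small trim and a final check.

Call:
{"method": "play_rows", "body": {"series": [0.3,0,0.003,0.003,0,0,0,0.3,0,0,0,0,0,0,0.3,0,0,0,0,0,0,0.3,0,0,0,0,0,0]}}

```text
t: 15.5
tcp_pos: [0.3999, -0.2859, 0.1589]
orientation: [0.525, 0.475, -0.524, 0.473]
force: [0.1, 0.2, -0.2]
finger_gap: 0.0406
```

```bash
python3 - <<'E'
from look import *
from rig import arm
goto(.397,-.2845,.16);print(arm.get_obs()["joint_vel"].round(3))
for n in("top","side"):
    c=eyes.read_camera(n);hsv=cv2.cvtColor(c["pixels"],cv2.COLOR_RGB2HSV).astype(int);H,S,V=hsv[...,0],hsv[...,1],hsv[...,2]
    cv2.imwrite(f"pics/{n}15.png",c["pixels"][:,:,::-1])
    for a,ct,mm in blobs(((H<8)|(H>170))&(S>130)&(V<200)&(V>15),6):
        p,_=cloud(c,mm)
        if len(p) and np.median(p[:,2])>.15: print("date",n,ct.round(1),np.median(p,0).round(3),((p.min(0)+p.max(0))/2).round(3))
    R,G,B=[c["pixels"][...,i].astype(int) for i in range(3)]
    for a,ct,mm in blobs((R>180)&(G<130)&(B<70)&(H<12)&(S>170),20): print("orange",n,ct.round(1))
E
```

```text
t 15.5 p [ 0.3999 -0.2859  0.1589] F [ 0.1  0.2 -0.2] gap 0.0406 j [-0.86  0.04  1.85  0.    1.25  0.81]
shift(current axes) [-0.0011 -0.003  -0.0011] (goal axes) [-0.0011 -0.003  -0.001 ] turn [ 0.0031 -0.0033  0.0009]
[ 0.001  0.002 -0.001 -0.003  0.004  0.002]
date top [377.6 227.3] [ 0.491 -0.292  0.191] [ 0.49  -0.294  0.189]
orange top [217.3 197.3]
date side [316.6 111.2] [ 0.49  -0.288  0.192] [ 0.491 -0.288  0.192]
orange side [264.2 240.3]
orange side [180.6 289.3]
```

View pics/top15.png

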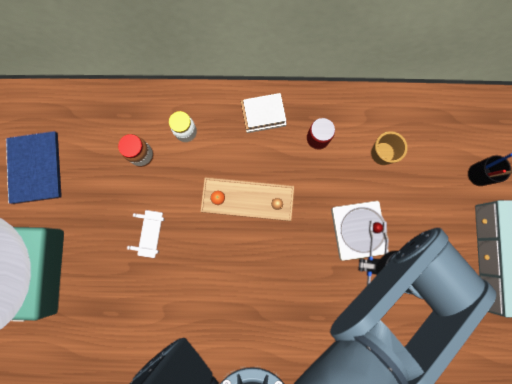

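The final picture shows the date at (378,227), over the dish once its height is allowed for. The mandarin (217,197) and walnut (277,203) haven't moved, the other goods look untouched and the arm is still. Handing in.

```bash
python3 -c "
from rig import ticket; print(ticket.close_job())"
```

```text
the job is handed in; nothing more can be done
None
```

I took the tongs off the rest, closed them on the date, and lifted it from the tray. I handed the job in at 15.5 s with the date still held in the tongs over the scale dish.

**Final checks:**
- **Date position:** the top view puts the date at (0.491, -0.292) and the side view at (0.490, -0.288). The dish centre measured (0.490, -0.2935).
- **Height:** the date's underside works out at about z 0.16, roughly 12 cm above the dish floor and 10 cm above its rim. I worked this out from its measured top and stated height.
- **Hold:** the arm was at rest, with 40 N of squeeze and the gap steady at about 40.5 mm over the sleeves.
- **Other goods:** the mandarin measured the same as at the start. The walnut and the other goods I judged by eye, and they look unmoved.

**What disagreed:**
- **First grasp:** it missed. The fingers closed above the sleeves and the tongs stayed on the rest. The cameras put the fingertips about 25–30 mm higher than the TCP reading and stated geometry implied. I went lower, going by the camera, and the second grasp held.
- **Pose readings:** the TCP readings scattered by a few mm, so I used the pictures for the final alignments.

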